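# Power up the hoist control console

### The arm

A 6-joint arm with a two-finger parallel gripper is mounted at the origin on the work surface. World frame = base frame: x ahead of the robot, y to its left, z up, the work surface at z = 0. Lengths are in m, angles in rad, forces in N, time in s.
With the tool pointing down it reaches from about 0.275 to 0.75 m from the base axis. Payload 10.2 kg.
Tool frame: the origin (TCP) lies midway between the tips of the shut fingers; the grasp point (between the pads) lies 19 mm behind it; z points along the fingers, y is the direction in which the jaws open and shut (so a half turn about z gives the same grasp; the last joint's range is limited). The gripper opens to 88 mm and grips with 3 to 60 N. Pads are 18 mm wide; open, the fingers measure 123 mm over their backs; the gripper's body (75 mm by 187 mm) begins 45 mm behind the grasp point.
Start: joints at [0.895, 0.313, 1.498, -0, 1.331, -0.223], TCP at [0.23, 0.472, 0.239] pointing down, gripper open.
Joint ranges: [-2.94, 2.94], [-0.97, 2.17], [0.19, 2.56], [-1.23, 4.37], [0.02, 3.11], [-2.88, 2.88]. Speed limits (rad/s): [2.39, 2.39, 3.01, 3.14, 3.14, 3.14].

### API

Orientations are given as [roll, pitch, yaw] about the fixed x, y, z axes, in that order (R = Rz(yaw) Ry(pitch) Rx(roll)).
In Python, from rig import env, cams gives the robot as it stands. The module is installed in compiled form; this text tells all that it offers.
- The arm moves only by the tool servo_tool, never from a script. Its argument "motion" is a list of rows, each a list of 7 numbers: the finger opening in mm, from 0 to 88.1, then the shift along the tool's x, y, z in mm, then the turn, a rotation vector about the tool's x, y, z in rad. A call has 1 to 5 rows; each row is the pose to reach, as a shift and turn from the pose commanded when the call began, along the tool's axes at that moment; what a row does not reach only later rows make up. A row lasts 1/12 s, in which the tool goes at most 41.7 mm and 7.16 degrees, less where a joint would pass 70% of its speed; a pose out of reach is approached as far as the arm can. A call with a gripper value outside its range is refused whole. The fingers move at their own pace and stop on an object; "grip_force" is the grip in N (left out, the last holds). Time passes only in rows, so rows that repeat a pose let the fingers close. It gives the time, the measured TCP pose, the force and the opening at its end, in the units of the state.
- env.sense(): the state, without advancing time (a new reading comes with each control period).
- cams.camera(name): name is "side" or "top"; returns (picture, depth): 400x640x3 uint8, red, green, blue; 400x640 float32, m along the optical axis (not along the pixel's ray), 0 where there is no reading.
- cams.calibration(name): a dict with "camera_matrix" (3x3 intrinsics, pixels), "dist" ([k1, k2, p1, p2, k3] as OpenCV has them; the pictures are not rectified), "R" (3x3) and "t" (3): a world point X has camera coordinates R X + t. Camera axes: x right, y down, z forward; pixel columns grow to the right and rows downward; lengths in m; the calibration is good to about 2 mm. A picture is of the moment at which its call begins. calibration takes no time and is no camera call.
- env.sign_off(): hands the job in, once; it reports no verdict.
The state is a dict: "clock": time; "q": joint angles; "dq": joint speeds; "joint_efforts": joint torques, N m; "tool_pos": TCP position; "eef_rot": TCP orientation; "ft_force": force on the tool from outside, world axes, zero at the start; "ft_torque": the same for the moment, N m; "opening": finger opening in m.
Only numpy, scipy, OpenCV 4.12 (cv2) and the standard library are available. Lean on these libraries where they do the work, as an engineer would, in place of code of your own. Each camera call takes 0.05 s, during which the arm holds its last target.

### The job

Take the charged battery pack (the one with the green top) off the charger and slide it along the shoe on the yellow hoist console until it clicks home on the detent. Then turn the green spring-return start knob clockwise to its stop, hold it there for a second or so, and let it spring back. Leave the flat red pack where it stands on the charger and do not press the red emergency stop.

Things in the scene. Friction and masses are not known exactly. Their poses are not given: they have to be found in the camera images.
- console: Yellow steel hoist control console fixed to the bench, 220 (x) by 270 (y) by 50 mm high; origin at the centre of its underside; x points away from the robot (give or take the yaw). Battery shoe along its +y side, start knob near its -y side, emergency stop in its far -y corner. Its place and yaw vary.
- shoe_entry (a point): Point on the steel shoe floor (54 mm above the bench), on its centre line, on the open apron before the black rails; axes as the console's. A pack stood here, long side along x, is clear of the rails (they start 42 mm further along x) and slides in along +x. Black flares 10 mm high funnel the foot in: 86 mm apart at their mouth, 16 mm further along x than this point, 64 mm at the rails.
- shoe_seat (a point): Point on the shoe floor, 116 mm from shoe_entry along x: the origin of a pack lies here when it is home. The channel is 64 mm wide and 10 mm high inside, under two black lips that leave a 50 mm slot; the lips' tops are 15 mm (17 mm at their entry edges) above the floor. A fixed end stop stands 2 mm beyond a home pack.
- detent (a joint): Sprung brass roller in the shoe floor at shoe_seat: 0 up (4 mm proud), 0.005 m fully down. The foot of a pack sliding over it presses it down; it springs up into the groove across the middle of the foot when the pack is home. Sliding over it takes about 4 to 8 N.
- knob_grip (a point): Point on the vertical axis of the start knob, in its bar grip, 40 mm above the console top (90 mm above the bench); axes as the console's, it does not turn with the knob. The bar is green, 46 mm long, 14 mm thick, 38 mm high (14 to 52 mm above the console top), along the console's x at rest, on a black base 48 mm across.
- start_knob (a joint): Turn of the start knob, rad: 0 at rest, grows clockwise seen from above, fixed stop at 1.05 (60 degrees, green mark on the console). A spring takes it back to 0 by itself when released; turning takes 0.03 N m at first, 0.12 N m at the stop.
- estop (a joint): Travel of the red emergency stop button (32 mm across, in the console's far -y corner): 0 up, 0.006 m fully pressed.
- charger: Black charger tray fixed to the bench, 140 (x) by 250 (y) by 18 mm high with a grey strip 14 mm wide and 34 mm high along its +x edge; origin at the centre of its underside. The two packs stand on it, one at each end. Its place and yaw vary, and it may be on either side of the bench.
- pack_green: Charged battery pack, grey with green top: black foot 70 (x) by 60 (y) by 8 mm, body above it 64 by 44 mm, 70 mm high overall; loose, about 0.4 kg; origin at the centre of its underside, z up. A groove 18 mm wide crosses the middle of the foot along y; the foot is slick (friction 0.2). Either way round fits the shoe.
- pack_red: Flat battery pack, the same size and shape with red top; to be left where it stands.

How it is judged:
By the outcome, as a careful person would: the job done as asked, in the order asked, and still so for the second after the job is handed in, with the robot touching nothing.
It also fails if it takes over 64 s, if anything falls off the work surface, if the arm or the gripper's body presses on something with over 40 N, if the wrist force passes 120 N, or if a joint passes its speed limit or range.

## Working session

There is one attempt and no reset: what is moved stays moved. The work goes in short steps, Python scripts to look and compute and a tool call to move; the robot and the scene stay as the last step left them, time stands still between calls to the robot, and variables do not carry over. Pictures are saved under pics/ and viewed, and the job is handed in when it is done.

Besides the shell and the picture viewer there is one more tool, called in YAML: its name, and indented under it one key for each argument. servo_tool: Moves the arm, as the interface text tells. Its arguments: {"type":"object","properties":{"motion":{"type":"array","items":{"type":"array","items":{"type":"number"}}},"grip_force":{"type":"number"}},"required":["motion"]}

```bash
mkdir -p pics
python3 - <<'E'
from rig import env,cams
import cv2,numpy as np
s=env.sense(); print({k:np.round(v,3).tolist() for k,v in s.items()})
for n in("top","side"):
    p,d=cams.camera(n); cv2.imwrite(f"pics/{n}0.png",p[:,:,::-1]); np.savez(f"{n}0.npz",p=p,d=d)
    c=cams.calibration(n); print(n,{k:np.round(v,4).tolist() for k,v in c.items()})
E
```

```text
{'clock': 0.0, 'q': [0.895, 0.313, 1.498, -0.0, 1.331, -0.223], 'dq': [-0.001, -0.001, 0.0, -0.001, 0.001, 0.002], 'joint_efforts': [0.0, -40.221, -25.227, 0.07, 0.035, -0.0], 'tool_pos': [0.23, 0.472, 0.238], 'eef_rot': [-3.14, -0.0, 2.689], 'ft_force': [0.168, 0.008, -0.636], 'ft_torque': [-0.013, 0.017, -0.043], 'opening': 0.088}
top {'camera_matrix': [[496.9272, 0.0, 322.7405], [0.0, 496.9272, 206.4348], [0.0, 0.0, 1.0]], 'dist': [-0.0857, 0.0, 0.0, 0.0, 0.0], 'R': [[-0.0049, -0.9999, 0.0142], [-0.9919, 0.003, -0.1272], [0.1272, -0.0147, -0.9918]], 't': [-0.0442, 0.5452, 1.0218]}
side {'camera_matrix': [[364.7143, 0.0, 321.4271], [0.0, 364.7143, 203.6253], [0.0, 0.0, 1.0]], 'dist': [-0.052, 0.0, 0.0, 0.0, 0.0], 'R': [[0.9847, -0.1736, -0.0171], [-0.1429, -0.7464, -0.65], [0.1001, 0.6425, -0.7597]], 't': [-0.5232, 0.0824, 1.0006]}
```

View pics/top0.png

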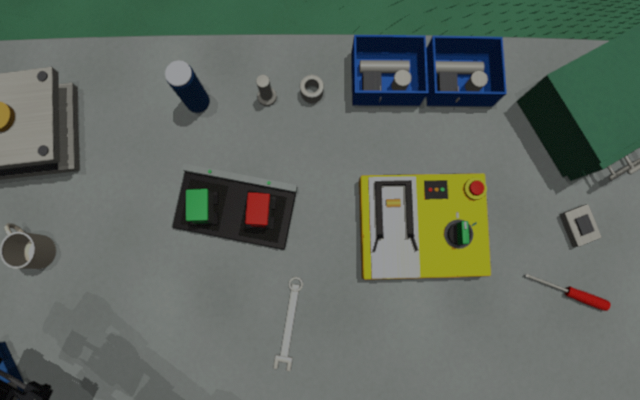

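View pics/side0.png

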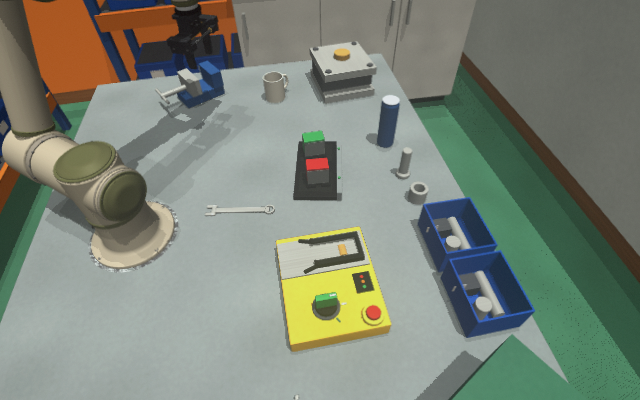

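The top picture shows the green pack at (197,205), the red pack at (257,210), the console around (425,226), the knob at (460,233) and the estop at (475,188). The side picture agrees. Next I'll measure them.

```bash
cat > h.py <<'E'
import numpy as np,cv2
from rig import env,cams
def rays(n,uv):
    c=cams.calibration(n);K=np.array(c["camera_matrix"]);R=np.array(c["R"]);t=np.array(c["t"])
    x=cv2.undistortPoints(np.array(uv,float).reshape(-1,1,2),K,np.array(c["dist"])).reshape(-1,2)
    return R,t,np.c_[x,np.ones(len(x))]
def onz(n,uv,z):
    R,t,x=rays(n,uv);o=-R.T@t;d=x@R
    return o+d*((z-o[2])/d[:,2])[:,None]
def cloud(n,uv,dep):
    R,t,x=rays(n,uv);return (x*np.asarray(dep)[:,None]-t)@R
def proj(n,X):
    c=cams.calibration(n);R=np.array(c["R"]);
    return cv2.projectPoints(np.array(X,float).reshape(-1,1,3),cv2.Rodrigues(R)[0],np.array(c["t"]),np.array(c["camera_matrix"]),np.array(c["dist"]))[0].reshape(-1,2)
def mask(p,lo,hi):
    h=cv2.cvtColor(p,cv2.COLOR_RGB2HSV);return cv2.inRange(h,lo,hi)
def rectz(P):
    r=cv2.minAreaRect((P[:,:2]*1000).astype(np.float32));b=cv2.boxPoints(r);return np.round(r[0],1),np.round(r[1],1),round(r[2],2),np.round(b,1).tolist()
def blob(m,box):
    k=np.zeros_like(m);x0,y0,x1,y1=box;k[y0:y1,x0:x1]=m[y0:y1,x0:x1]
    c=max(cv2.findContours(k,0,cv2.CHAIN_APPROX_NONE)[0],key=cv2.contourArea);o=np.zeros_like(m);cv2.drawContours(o,[c],-1,255,-1);o&=k
    v,u=np.nonzero(o);return np.c_[u,v],c.reshape(-1,2)
E
python3 - <<'E'
from h import *
G=((50,80,70),(80,255,255))
Y=((22,120,60),(34,255,255))
R_=((0,150,80),(8,255,255))
B={"top":dict(pack=(175,180,220,230),red=(240,185,280,235),knob=(440,210,480,255),con=(350,165,500,290)),
"side":dict(pack=(295,125,332,158),red=(300,150,335,190),knob=(305,280,350,325),con=(270,220,400,360))}
for n in("top","side"):
    z=np.load(n+"0.npz");p,d=z["p"],z["d"]
    for k,(c) in dict(pack=G,red=R_,knob=G,con=Y).items():
        uv,ct=blob(mask(p,*c),B[n][k]);dd=d[uv[:,1],uv[:,0]];ok=dd>0
        C=cloud(n,uv[ok],dd[ok]);
        zt=dict(pack=.088,red=.088,knob=.102,con=.05)[k]
        zz=C[:,2]
        print(n,k,len(uv),"z pct",np.round(np.percentile(zz,[5,50,95]),3))
        top=uv[ok][abs(zz-zt)<.008]
        if len(top)>10:
            print("   planar top rect",*rectz(onz(n,top,zt)))
            print("   cloud rect",*rectz(C[abs(zz-zt)<.008]),"mean",np.round(C[abs(zz-zt)<.008].mean(0),4))
E
python3 - <<'E'
import cv2
a=cv2.imread('pics/top0.png');cv2.imwrite('pics/topz.png',cv2.resize(a[160:290,350:500],None,fx=5,fy=4.5,interpolation=2))
cv2.imwrite('pics/topc.png',cv2.resize(a[160:260,165:305],None,fx=5,fy=5,interpolation=2))
E
```

```text
top pack 703 z pct [0.085 0.088 0.091]
   planar top rect [543.1 210.1] [64.3 43. ] 1.45 [[510.3999938964844, 230.8000030517578], [511.5, 187.8000030517578], [575.7999877929688, 189.39999389648438], [574.7000122070312, 232.39999389648438]]
   cloud rect [543.5 210.2] [64.5 44.5] 1.0 [[510.8999938964844, 231.89999389648438], [511.70001220703125, 187.39999389648438], [576.2000122070312, 188.5], [575.4000244140625, 233.0]] mean [0.543  0.2099 0.0882]
top red 724 z pct [0.082 0.088 0.091]
   planar top rect [534.6  87.2] [44.2 64.3] 86.1 [[501.1000061035156, 67.30000305175781], [565.2000122070312, 63.0], [568.2000122070312, 107.0999984741211], [504.1000061035156, 111.4000015258789]]
   cloud rect [535.1  87.8] [44.4 64.1] 86.65 [[501.79998779296875, 67.5], [565.7999877929688, 63.79999923706055], [568.4000244140625, 108.0999984741211], [504.3999938964844, 111.9000015258789]] mean [0.5345 0.0873 0.0884]
top knob 148 z pct [0.065 0.102 0.106]
   planar top rect [ 484.1 -329.6] [44.5 14. ] 1.45 [[461.70001220703125, -323.20001220703125], [462.0, -337.20001220703125], [506.5, -336.10000610351
[... 1925 characters left out ...]
]]
   cloud rect [ 483.4 -330.3] [44.5 14.9] 0.19 [[461.1000061035156, -323.0], [461.20001220703125, -337.8999938964844], [505.70001220703125, -337.70001220703125], [505.6000061035156, -322.79998779296875]] mean [ 0.4815 -0.3321  0.1005]
side con 5647 z pct [0.047 0.05  0.053]
   planar top rect [ 502.2 -263.8] [218.1 270.3] 0.84 [[391.20001220703125, -130.3000030517578], [395.20001220703125, -400.5], [613.2000122070312, -397.29998779296875], [609.2000122070312, -127.0]]
   cloud rect [ 502.4 -261.1] [218.9 270.8] 0.51 [[391.79998779296875, -126.69999694824219], [394.20001220703125, -397.5], [613.0999755859375, -395.5], [610.7000122070312, -124.69999694824219]] mean [ 0.4946 -0.3123  0.0498]
```

View pics/topz.png

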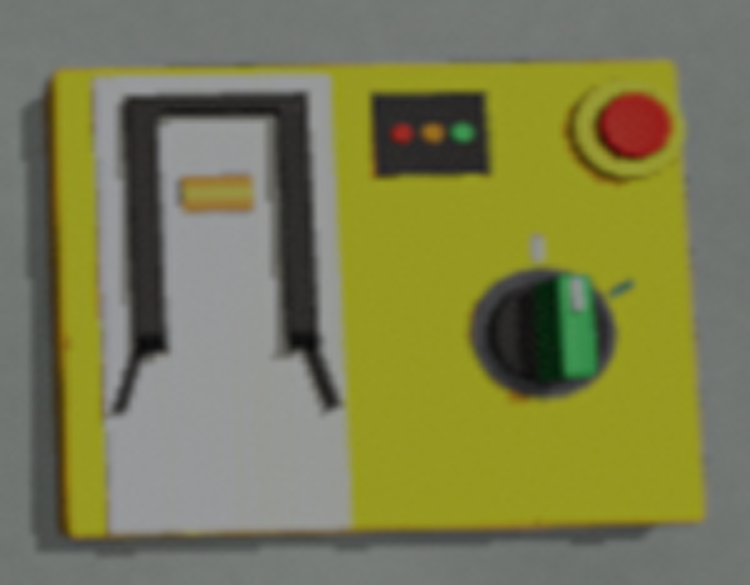

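View pics/topc.png

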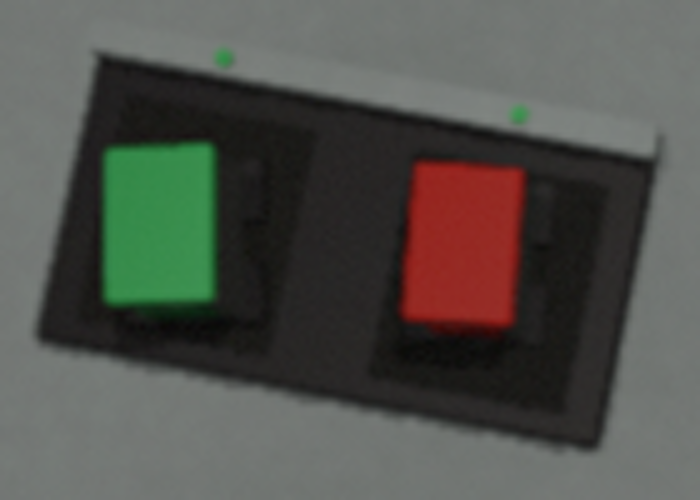

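Run:
```python
from h import *
z=np.load("top0.npz");p,d=z["p"],z["d"]
m=mask(p,(12,90,120),(24,255,255));
uv,ct=blob(m,(380,190,405,215));C=onz("top",uv,.0575);print("roller",len(uv),*rectz(C))
z2=np.load("side0.npz")
# rails: black above the plate
hsv=cv2.cvtColor(p,cv2.COLOR_RGB2HSV);bl=((hsv[...,2]<75)&(hsv[...,1]<90)).astype(np.uint8)*255
for r in range(182,246,4):
    u=np.nonzero(bl[r,370:425])[0]+370
    g=np.split(u,np.nonzero(np.diff(u)>1)[0]+1)
    e=[(a[0]-.5,a[-1]+.5) for a in g if len(a)]
    print(r,[np.round(onz("top",[(a,r),(b,r)],.068)[:,:2]*1000,1).tolist() for a,b in e])
# candidate: console-frame
yaw=.0165;c=np.array([.5032,-.2607]);
Rz=np.array([[np.cos(yaw),-np.sin(yaw)],[np.sin(yaw),np.cos(yaw)]])
kn=np.array([.484,-.3298]);print("knob in console",(kn-c)@Rz)
```

```text
roller 42 [ 544.7 -193. ] [29.5  4.2] 89.84 [[542.5999755859375, -207.6999969482422], [546.7999877929688, -207.6999969482422], [546.9000244140625, -178.3000030517578], [542.7000122070312, -178.3000030517578]]
182 [[[591.7, -153.8], [591.6, -229.1]]]
186 [[[583.3, -153.6], [583.2, -168.2]], [[583.2, -216.3], [583.1, -228.9]]]
190 [[[574.8, -153.5], [574.8, -166.0]], [[574.7, -216.1], [574.7, -230.8]]]
194 [[[566.5, -153.3], [566.4, -165.8]], [[566.3, -215.9], [566.3, -230.5]]]
198 [[[558.1, -153.2], [558.0, -167.7]], [[557.9, -215.6], [557.9, -230.3]]]
202 [[[549.7, -153.0], [549.7, -167.5]], [[549.5, -217.5], [549.5, -230.0]]]
206 [[[541.4, -152.9], [541.3, -167.4]], [[541.2, -217.3], [541.2, -229.8]]]
210 [[[533.1, -154.8], [533.0, -167.2]], [[532.8, -217.1], [532.8, -229.6]]]
214 [[[524.8, -154.6], [524.7, -167.0]], [[524.5, -216.9], [524.5, -229.4]]]
218 [[[516.5, -154.5], [516.4, -166.9]], [[516.2, -216.6], [516.2, -231.2]]]
222 [[[508.2, -154.3], [508.1, -166.7]], [[507.9, -216.4], [507.9, -231.0]]]
226 [[[499.9, -154.2], [499.9, -168.6]], [[499.6, -218.3], [499.6, -230.8]]]
230 [[[491.7, -154.0], [491.6, -168.5]], [[491.4, -218.1], [491.3, -230.5]]]
234 [[[483.5, -153.9], [483.4, -168.3]], [[483.1, -217.9], [483.1, -232.4]]]
238 [[[475.3, -153.7], [475.2, -164.0]], [[474.9, -226.0], [474.8, -232.2]]]
242 [[[467.1, -151.5], [467.1, -155.7]], [[466.6, -227.8], [466.6, -234.0]]]
knob in console [-0.02033748 -0.06877381]
```

servo_tool:
  motion:
    - [88,0,0,0,0,0,0]

```text
clock: 0.18
tool_pos: [0.2296, 0.472, 0.2384]
eef_rot: [-3.141, -0.0, 2.689]
ft_force: [0.4, 1.2, 0.3]
opening: 0.0879
```

servo_tool:
  motion:
    - [88,-40,-10,0,0,0,-0.1]
    - [88,-80,-20,0,0,0,-0.2]
    - [88,-120,-30,0,0,0,-0.3]
    - [88,-160,-40,0,0,0,-0.4]
    - [88,-200,-50,0,0,0,-0.473]

```text
clock: 0.6
tool_pos: [0.3888, 0.3381, 0.2387]
eef_rot: [-3.142, -0.0, -3.116]
ft_force: [-0.6, 0.7, -0.3]
opening: 0.0882
```

servo_tool:
  motion:
    - [88,-31,-26,0,0,0,0]
    - [88,-61,-53,0,0,0,0]
    - [88,-92,-80,0,0,0,0]
    - [88,-122,-106,20,0,0,0]
    - [88,-153,-133,40,0,0,0]

```text
clock: 1.02
tool_pos: [0.5402, 0.2121, 0.2017]
eef_rot: [3.141, 0.002, -3.122]
ft_force: [0.6, 0.2, -0.5]
opening: 0.0878
```

servo_tool:
  motion:
    - [88,0,0,20,0,0,0]
    - [88,0,0,40,0,0,0]

```text
clock: 1.18
tool_pos: [0.5397, 0.212, 0.1602]
eef_rot: [-3.141, -0.0, -3.124]
ft_force: [-0.4, 0.3, -0.0]
opening: 0.0875
```

Run:
```python
from h import *
s=env.sense();print(s["tool_pos"],s["eef_rot"],s["clock"])
for n in("top","side"):
    p,d=cams.camera(n);cv2.imwrite(f"pics/{n}1.png",p[:,:,::-1])
a=cv2.imread("pics/side1.png")[60:220,220:420];cv2.imwrite("pics/side1z.png",cv2.resize(a,None,fx=3.5,fy=3.5))
```

```text
[0.53970423 0.21201584 0.16022205] [-3.14149511e+00 -4.93047833e-04 -3.12441598e+00] 1.1833
```

View pics/side1z.png

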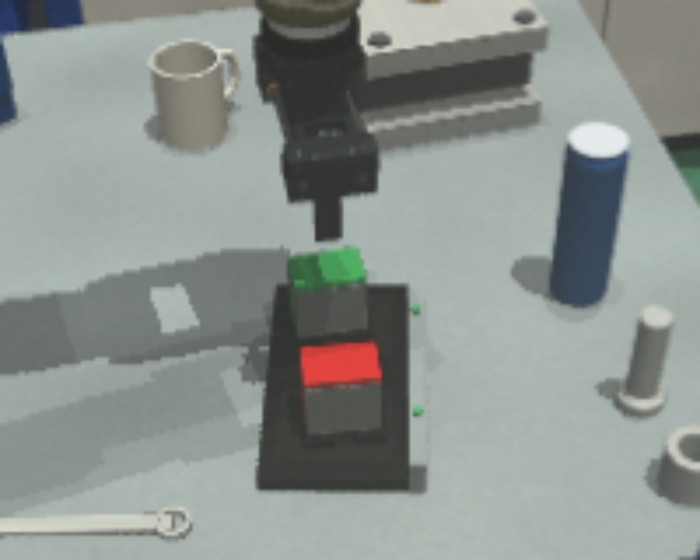

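The side view shows the fingers just above the green pack at zoomed (330,260), clear of the red pack. Next I descend around it.

servo_tool:
  motion:
    - [88,-3,-2,0,0,0,0]
    - [88,-3,-2,30,0,0,0]
    - [88,-3,-2,60,0,0,0]
    - [88,-3,-2,90,0,0,0]
    - [88,-3,-2,114,0,0,0]

```text
clock: 1.7
tool_pos: [0.542, 0.2121, 0.0476]
eef_rot: [3.141, 0.002, -3.121]
ft_force: [0.1, -0.6, -0.3]
opening: 0.0883
```

servo_tool:
  motion:
    - [40,0,0,0,0,0,0]
    - [40,0,0,0,0,0,0]
    - [40,0,0,0,0,0,0]
    - [40,0,0,0,0,0,0]
    - [40,0,0,0,0,0,0]
  grip_force: 25

```text
clock: 2.12
tool_pos: [0.5425, 0.212, 0.0495]
eef_rot: [3.141, 0.003, -3.121]
ft_force: [-0.2, 0.3, -0.4]
opening: 0.0569
```

servo_tool:
  motion:
    - [40,0,0,0,0,0,0]
    - [40,0,0,0,0,0,0]
    - [40,0,0,0,0,0,0]

```text
clock: 2.37
tool_pos: [0.5419, 0.2118, 0.0485]
eef_rot: [3.141, 0.001, -3.121]
ft_force: [-2.3, 0.1, 4.9]
opening: 0.0434
```

servo_tool:
  motion:
    - [40,0,0,0,0,0,0]
    - [40,0,0,-2,0,0,0]
    - [40,0,0,-8,0,0,0]
    - [40,0,0,-20,0,0,0]
  grip_force: 40

```text
clock: 2.7
tool_pos: [0.5406, 0.2116, 0.0668]
eef_rot: [-3.141, -0.004, -3.121]
ft_force: [0.1, -0.4, -3.3]
opening: 0.0435
```

servo_tool:
  motion:
    - [40,0,0,-30,0,0,0]
    - [40,0,0,-60,0,0,0]
    - [40,0,0,-80,0,0,0]
    - [40,0,0,-80,0,0,0]

```text
clock: 3.03
tool_pos: [0.5434, 0.2121, 0.1528]
eef_rot: [3.14, 0.008, -3.121]
ft_force: [1.1, -0.1, -2.3]
opening: 0.0434
```

Run:
```python
from h import *
s=env.sense();print(s["tool_pos"],s["eef_rot"],s["clock"],s["opening"])
p,d=cams.camera("side");cv2.imwrite(f"pics/side2.png",p[:,:,::-1])
a=cv2.imread("pics/side2.png")[40:200,220:420];cv2.imwrite("pics/side2z.png",cv2.resize(a,None,fx=3.5,fy=3.5))
```

```text
[0.54341943 0.21213879 0.15277752] [ 3.14036266  0.00810102 -3.12127714] 3.0333 0.04339764999964133
```

View pics/side2z.png

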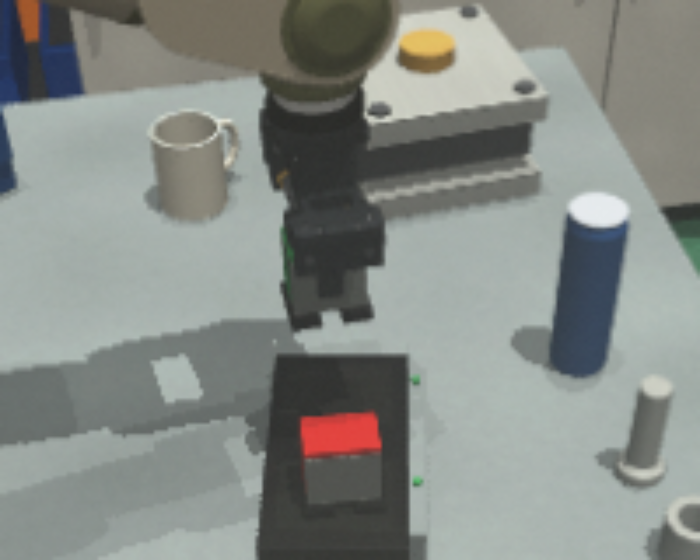

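servo_tool:
  motion:
    - [40,8,-25,0,0,0,0.004]
    - [40,18,-58,0,0,0,0.004]
    - [40,29,-94,0,0,0,0.004]
    - [40,40,-131,0,0,0,0.004]
    - [40,52,-168,0,0,0,0.004]

```text
clock: 3.5
tool_pos: [0.4914, 0.0415, 0.1461]
eef_rot: [3.141, -0.003, -3.125]
ft_force: [0.6, -0.7, -3.2]
opening: 0.0436
```

servo_tool:
  motion:
    - [40,11,-37,0,0,0,0]
    - [40,23,-74,0,0,0,0]
    - [40,34,-111,0,0,0,0]
    - [40,45,-146,0,0,0,0]
    - [40,55,-178,0,0,0,0]

```text
clock: 3.92
tool_pos: [0.4393, -0.1376, 0.1463]
eef_rot: [3.14, -0.002, -3.126]
ft_force: [1.1, -0.5, -3.7]
opening: 0.0438
```

servo_tool:
  motion:
    - [40,8,-26,0,0,0,0]
    - [40,14,-46,0,0,0,0]
    - [40,17,-58,0,0,0,0]
    - [40,17,-58,0,0,0,0]
    - [40,17,-58,0,0,0,0]

```text
clock: 4.33
tool_pos: [0.4246, -0.1939, 0.1469]
eef_rot: [3.14, -0.001, -3.126]
ft_force: [0.3, 0.0, -2.8]
opening: 0.0435
```

Run:
```python
from h import *
s=env.sense();print(s["tool_pos"],s["eef_rot"],s["clock"],s["opening"],s["ft_force"])
for n in("top","side"):
    p,d=cams.camera(n);cv2.imwrite(f"pics/{n}3.png",p[:,:,::-1]);np.savez(f"{n}3.npz",p=p,d=d)
a=cv2.imread("pics/side3.png")[160:320,240:440];cv2.imwrite("pics/side3z.png",cv2.resize(a,None,fx=3.5,fy=3.5))
```

```text
[ 0.42461637 -0.19387418  0.14691042] [ 3.14019276e+00 -1.17555627e-03 -3.12617000e+00] 4.3333 0.04349887930613139 [ 0.32886777  0.01184708 -2.77965955]
```

View pics/side3z.png

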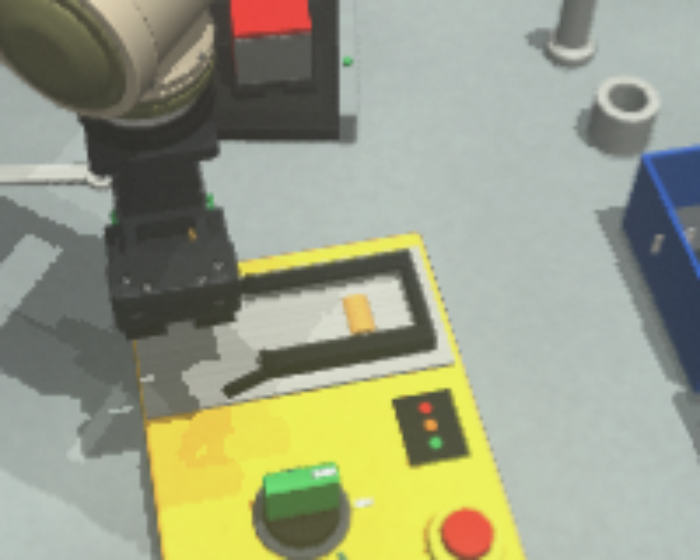

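View pics/top3.png

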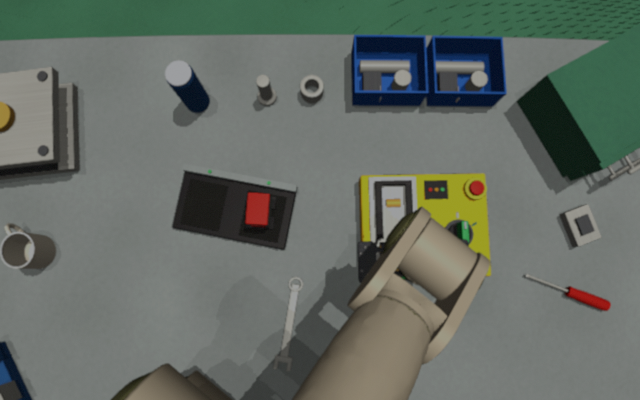

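The side view shows the pack over the apron, before the flares, lined up with the channel. The top view is blocked by the arm. Lowering in steps, watching the force.

servo_tool:
  motion:
    - [40,0,0,18,0,0,0]
    - [40,0,0,36,0,0,0]
    - [40,0,0,50,0,0,0]
    - [40,0,0,56,0,0,0]
    - [40,0,0,56,0,0,0]

```text
clock: 4.85
tool_pos: [0.4246, -0.1932, 0.0907]
eef_rot: [3.14, -0.002, -3.124]
ft_force: [-1.0, 0.2, -2.6]
opening: 0.0437
```

servo_tool:
  motion:
    - [40,0,0,2,0,0,0]
    - [40,0,0,4,0,0,0]
    - [40,0,0,4,0,0,0]

```text
clock: 5.1
tool_pos: [0.4251, -0.1944, 0.0881]
eef_rot: [-3.141, 0.001, -3.125]
ft_force: [1.0, 0.4, -2.9]
opening: 0.0435
```

servo_tool:
  motion:
    - [40,0,0,1,0,0,0]
    - [40,0,0,2,0,0,0]
    - [40,0,0,2,0,0,0]

```text
clock: 5.35
tool_pos: [0.4249, -0.1944, 0.0858]
eef_rot: [-3.142, 0.0, -3.125]
ft_force: [0.9, -0.1, -2.9]
opening: 0.0438
```

servo_tool:
  motion:
    - [40,0,0,1,0,0,0]
    - [40,0,0,1,0,0,0]

```text
clock: 5.52
tool_pos: [0.4249, -0.1944, 0.0847]
eef_rot: [3.142, -0.0, -3.125]
ft_force: [0.5, -0.5, -3.5]
opening: 0.0435
```

servo_tool:
  motion:
    - [40,0,0,1,0,0,0]
    - [40,0,0,1,0,0,0]

```text
clock: 5.68
tool_pos: [0.4249, -0.1945, 0.0844]
eef_rot: [-3.141, 0.0, -3.125]
ft_force: [-3.1, 1.6, 6.4]
opening: 0.0435
```

Run:
```python
from h import *
s=env.sense();print(s["tool_pos"],s["eef_rot"],s["clock"],s["opening"],s["ft_force"],s["ft_torque"])
for n in("side",):
    p,d=cams.camera(n);cv2.imwrite(f"pics/{n}4.png",p[:,:,::-1]);np.savez(f"{n}4.npz",p=p,d=d)
a=cv2.imread("pics/side4.png")[180:300,240:390];cv2.imwrite("pics/side4z.png",cv2.resize(a,None,fx=5,fy=5))
```

```text
[ 0.42494599 -0.19445932  0.08441526] [-3.14133957e+00  1.41514770e-04 -3.12531228e+00] 5.6833 0.04350739479703335 [-3.07781433  1.64554762  6.37529199] [ 0.32186232  0.48101082 -0.00727164]
```

View pics/side4z.png

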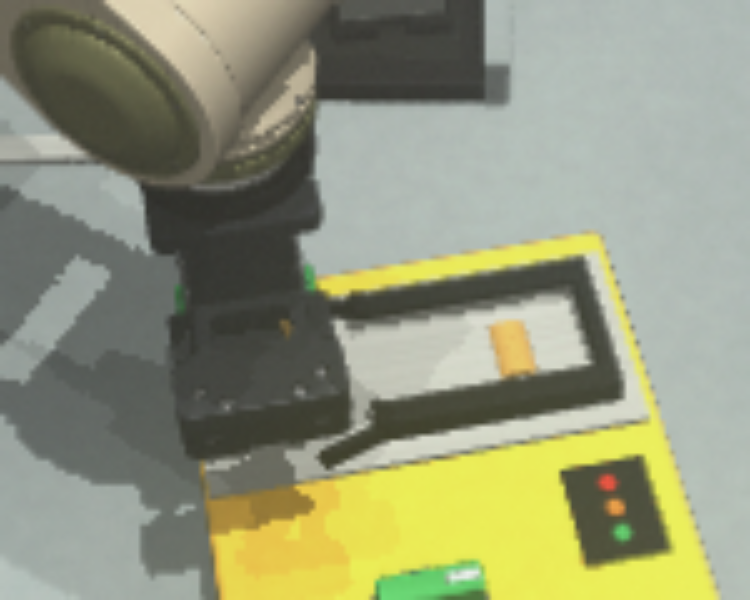

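Contact with the floor at z ≈ 0.0845, as expected. Sliding in along +x (tool −x).

servo_tool:
  motion:
    - [40,-5,0,-0.5,0,0,0]
    - [40,-12,0,-0.5,0,0,0]
    - [40,-19,0,-0.5,0,0,0]
    - [40,-25,0,-0.5,0,0,0]
    - [40,-30,0,-0.5,0,0,0]

```text
clock: 6.15
tool_pos: [0.4558, -0.194, 0.0844]
eef_rot: [-3.141, 0.0, -3.125]
ft_force: [-3.1, -0.2, 4.7]
opening: 0.0434
```

servo_tool:
  motion:
    - [40,-5,0,0,0,0,0]
    - [40,-10,0,0,0,0,0]
    - [40,-15,0,0,0,0,0]
    - [40,-20,0,0,0,0,0]

```text
clock: 6.48
tool_pos: [0.4754, -0.1937, 0.0844]
eef_rot: [-3.141, 0.0, -3.125]
ft_force: [-3.0, -0.2, 6.3]
opening: 0.0436
```

servo_tool:
  motion:
    - [40,-6,0,0,0,0,0]
    - [40,-12,0,0,0,0,0]
    - [40,-18,0,0,0,0,0]
    - [40,-24,0,0,0,0,0]
    - [40,-30,0,0,0,0,0]

```text
clock: 6.9
tool_pos: [0.5054, -0.1931, 0.0844]
eef_rot: [-3.141, -0.0, -3.125]
ft_force: [-5.4, -0.6, 8.1]
opening: 0.0438
```

servo_tool:
  motion:
    - [40,-5,0,0,0,0,0]
    - [40,-10,0,0,0,0,0]
    - [40,-15,0,0,0,0,0]
    - [40,-20,0,0,0,0,0]
    - [40,-20,0,0,0,0,0]

```text
clock: 7.32
tool_pos: [0.5263, -0.1929, 0.0846]
eef_rot: [-3.141, 0.002, -3.125]
ft_force: [1.7, 1.5, 6.2]
opening: 0.0435
```

servo_tool:
  motion:
    - [40,-5,0,0,0,0,0]
    - [40,-10,0,0,0,0,0]
    - [40,-10,0,0,0,0,0]

```text
clock: 7.57
tool_pos: [0.5361, -0.1927, 0.0846]
eef_rot: [-3.141, 0.002, -3.125]
ft_force: [1.4, 0.9, 6.6]
opening: 0.0435
```

servo_tool:
  motion:
    - [40,-2,0,0,0,0,0]
    - [40,-4,0,0,0,0,0]
    - [40,-4,0,0,0,0,0]

```text
clock: 7.82
tool_pos: [0.5394, -0.1926, 0.0844]
eef_rot: [-3.141, 0.001, -3.125]
ft_force: [-0.2, 0.9, 5.4]
opening: 0.0439
```

servo_tool:
  motion:
    - [40,-1,0,0,0,0,0]
    - [40,-2,0,0,0,0,0]
    - [40,-2,0,0,0,0,0]

```text
clock: 8.07
tool_pos: [0.5413, -0.1926, 0.0845]
eef_rot: [-3.141, 0.001, -3.125]
ft_force: [-0.3, 0.5, 5.4]
opening: 0.0434
```

Run:
```python
from h import *
s=env.sense();print(s["tool_pos"],s["eef_rot"],s["clock"],s["opening"],s["ft_force"],s["ft_torque"])
for n in("side",):
    p,d=cams.camera(n);cv2.imwrite(f"pics/{n}5.png",p[:,:,::-1]);np.savez(f"{n}5.npz",p=p,d=d)
a=cv2.imread("pics/side5.png")[180:300,250:400];cv2.imwrite("pics/side5z.png",cv2.resize(a,None,fx=5,fy=5))
```

```text
[ 0.54132585 -0.19257774  0.08445828] [-3.14124947e+00  9.11801524e-04 -3.12542677e+00] 8.0667 0.04340258660708307 [-0.32934576  0.50901478  5.36454782] [ 0.06727307 -0.03588657 -0.0885025 ]
```

View pics/side5z.png

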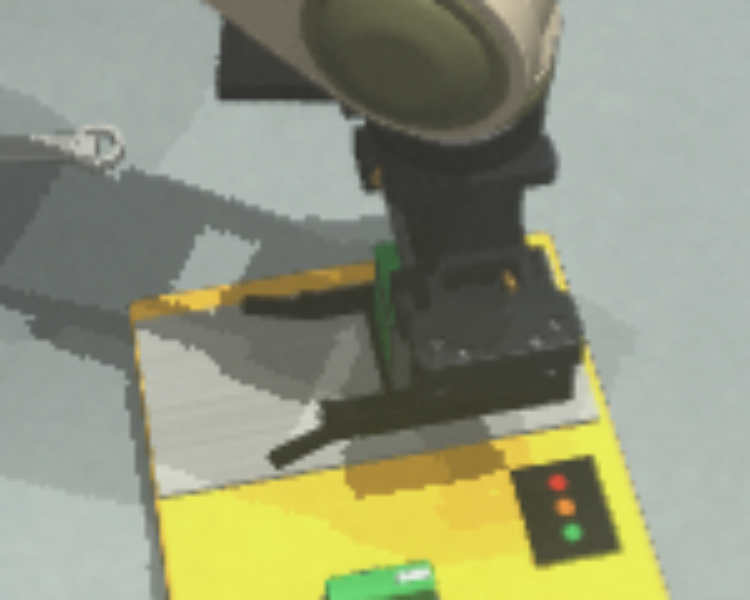

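servo_tool:
  motion:
    - [40,-1,0,0,0,0,0]
    - [40,-1,0,0,0,0,0]

```text
clock: 8.28
tool_pos: [0.5423, -0.1926, 0.0845]
eef_rot: [-3.141, 0.001, -3.125]
ft_force: [0.8, 0.3, 5.3]
opening: 0.0437
```

servo_tool:
  motion:
    - [40,-1,0,0,0,0,0]
    - [40,-1,0,0,0,0,0]

```text
clock: 8.45
tool_pos: [0.5434, -0.1925, 0.0845]
eef_rot: [-3.141, 0.001, -3.125]
ft_force: [0.8, -0.0, 4.4]
opening: 0.0434
```

servo_tool:
  motion:
    - [40,-1,0,0,0,0,0]
    - [40,-1,0,0,0,0,0]

```text
clock: 8.62
tool_pos: [0.5444, -0.1925, 0.0844]
eef_rot: [-3.141, 0.001, -3.125]
ft_force: [0.4, 0.5, 5.0]
opening: 0.044
```

servo_tool:
  motion:
    - [40,-1,0,0,0,0,0]
    - [40,-1,0,0,0,0,0]

```text
clock: 8.78
tool_pos: [0.5454, -0.1926, 0.0845]
eef_rot: [-3.141, 0.001, -3.125]
ft_force: [1.9, -0.2, 5.3]
opening: 0.0438
```

servo_tool:
  motion:
    - [40,-1,0,0,0,0,0]
    - [40,-1,0,0,0,0,0]

```text
clock: 8.95
tool_pos: [0.5465, -0.1925, 0.0845]
eef_rot: [-3.141, 0.001, -3.125]
ft_force: [2.2, -0.3, 5.2]
opening: 0.0437
```

servo_tool:
  motion:
    - [40,-1,0,0,0,0,0]
    - [40,-1,0,0,0,0,0]

```text
clock: 9.12
tool_pos: [0.5474, -0.1925, 0.0845]
eef_rot: [-3.141, 0.001, -3.125]
ft_force: [3.2, 0.4, 4.6]
opening: 0.0436
```

servo_tool:
  motion:
    - [40,-1,0,0,0,0,0]
    - [40,-1,0,0,0,0,0]

```text
clock: 9.28
tool_pos: [0.5483, -0.1925, 0.0845]
eef_rot: [-3.141, 0.001, -3.125]
ft_force: [1.2, -0.3, 4.9]
opening: 0.0437
```

servo_tool:
  motion:
    - [40,-1,0,0,0,0,0]
    - [40,-1,0,0,0,0,0]

```text
clock: 9.45
tool_pos: [0.5488, -0.1925, 0.0844]
eef_rot: [-3.141, -0.001, -3.125]
ft_force: [-2.3, 0.3, 6.8]
opening: 0.0437
```

servo_tool:
  motion:
    - [40,-1,0,0,0,0,0]
    - [40,-1,0,0,0,0,0]

```text
clock: 9.62
tool_pos: [0.5494, -0.1924, 0.0845]
eef_rot: [3.142, -0.001, -3.125]
ft_force: [-5.3, 0.5, 9.1]
opening: 0.0437
```

Run:
```python
from h import *
s=env.sense();print(s["tool_pos"],s["eef_rot"],s["clock"],s["opening"],s["ft_force"],s["ft_torque"])
for n in("side","top"):
    p,d=cams.camera(n);cv2.imwrite(f"pics/{n}6.png",p[:,:,::-1]);np.savez(f"{n}6.npz",p=p,d=d)
a=cv2.imread("pics/side6.png")[200:280,290:390];cv2.imwrite("pics/side6z.png",cv2.resize(a,None,fx=7,fy=7,interpolation=2))
```

```text
[ 0.54941378 -0.19243051  0.08445098] [ 3.14155356e+00 -1.49573578e-03 -3.12525084e+00] 9.6167 0.04368665165276821 [-5.29462498  0.54309332  9.07487816] [0.04276015 0.65753469 0.01553419]
```

View pics/side6z.png

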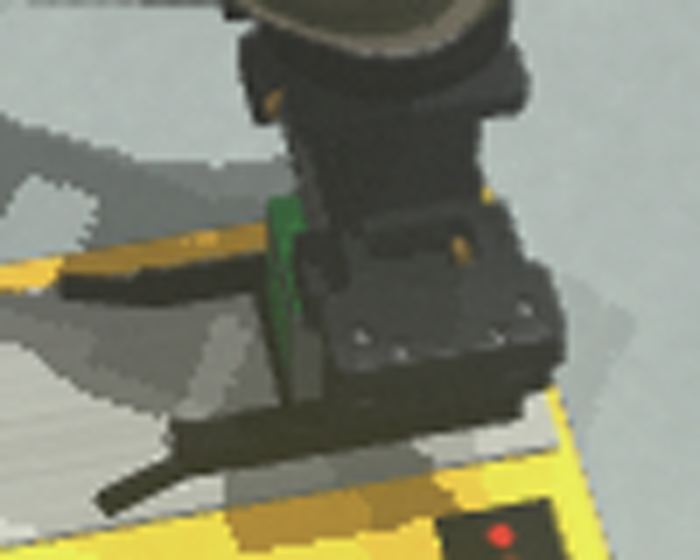

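View pics/top6.png

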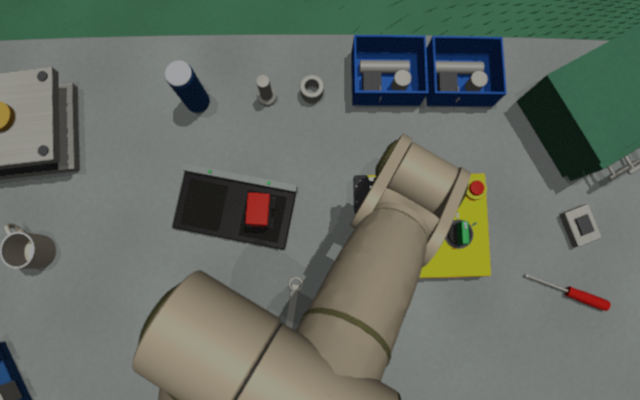

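The tool force turned to −x at about x=0.549, so the pack is against the end stop, 2 mm past home. I back off 2 mm, let go and look.

servo_tool:
  motion:
    - [40,1.5,0,0,0,0,0]
    - [40,2.5,0,0,0,0,0]
    - [40,2.5,0,0,0,0,0]

```text
clock: 9.97
tool_pos: [0.548, -0.1925, 0.0845]
eef_rot: [-3.141, 0.002, -3.126]
ft_force: [4.7, 0.5, 4.9]
opening: 0.0435
```

servo_tool:
  motion:
    - [88,0,0,0,0,0,0]
    - [88,0,0,0,0,0,0]
    - [88,0,0,0,0,0,0]
    - [88,0,0,0,0,0,0]
    - [88,0,0,0,0,0,0]

```text
clock: 10.38
tool_pos: [0.547, -0.1923, 0.0838]
eef_rot: [3.141, -0.001, -3.125]
ft_force: [0.2, -0.3, -0.7]
opening: 0.0751
```

servo_tool:
  motion:
    - [88,0,0,0,0,0,0]
    - [88,0,0,0,0,0,0]
    - [88,0,0,0,0,0,0]

```text
clock: 10.63
tool_pos: [0.5473, -0.1924, 0.0842]
eef_rot: [3.142, -0.0, -3.125]
ft_force: [-0.7, -0.3, 0.4]
opening: 0.0882
```

servo_tool:
  motion:
    - [88,0,0,-20,0,0,0]
    - [88,0,0,-45,0,0,0]
    - [88,0,0,-75,0,0,0]
    - [88,16,-33,-75,0,0,0]
    - [88,32,-66,-75,0,0,0]

```text
clock: 11.05
tool_pos: [0.5171, -0.259, 0.1612]
eef_rot: [-3.139, 0.003, -3.122]
ft_force: [1.0, -0.3, -0.8]
opening: 0.0878
```

servo_tool:
  motion:
    - [88,14,-30,0,0,0,0]
    - [88,28,-58,0,0,0,0]
    - [88,33.5,-70,0,0,0,0]
    - [88,33.5,-70,0,0,0,0]

```text
clock: 11.38
tool_pos: [0.483, -0.3316, 0.1591]
eef_rot: [-3.141, -0.0, -3.129]
ft_force: [-0.4, 0.6, 0.2]
opening: 0.0883
```

Run:
```python
from h import *
s=env.sense();print(s["tool_pos"],s["eef_rot"],s["clock"])
for n in("side","top"):
    p,d=cams.camera(n);cv2.imwrite(f"pics/{n}7.png",p[:,:,::-1]);np.savez(f"{n}7.npz",p=p,d=d)
a=cv2.imread("pics/top7.png")[160:290,350:500];b=cv2.imread("pics/side7.png")[210:340,260:410]
cv2.imwrite("pics/both7.png",cv2.resize(np.hstack([a,b]),None,fx=2.6,fy=2.6,interpolation=2))
G=((50,80,50),(80,255,255))
for n,bx in(("top",(360,165,420,290)),("side",(280,200,385,275))):
    z=np.load(n+"7.npz");p,d=z["p"],z["d"]
    try:
        uv,ct=blob(mask(p,*G),bx);dd=d[uv[:,1],uv[:,0]];C=cloud(n,uv,dd);zz=C[:,2];t=abs(zz-.124)<.008
        print(n,len(uv),np.percentile(zz,[5,50,95]).round(3),*rectz(onz(n,uv[t],.124)),*rectz(C[t]))
    except Exception as e:print(n,e)
```

```text
[ 0.48300125 -0.33155361  0.15905907] [-3.14141634e+00 -1.90841578e-04 -3.12869390e+00] 11.3833
top 804 [0.108 0.124 0.127] [ 549.8 -192.7] [63.8 45.1] 1.01 [[517.5, -170.6999969482422], [518.2999877929688, -215.8000030517578], [582.0999755859375, -214.6999969482422], [581.2999877929688, -169.5]] [ 549.7 -193.2] [64.4 44.5] 1.56 [[516.9000244140625, -171.89999389648438], [518.0999755859375, -216.3000030517578], [582.4000244140625, -214.60000610351562], [581.2000122070312, -170.10000610351562]]
side 137 [0.121 0.124 0.322] [ 572.6 -195.8] [48.6 22.7] 77.33 [[556.2000122070312, -217.0], [578.2999877929688, -222.0], [589.0, -174.60000610351562], [566.7999877929688, -169.60000610351562]] [ 570.6 -193.2] [44.8 23.5] 84.81 [[556.9000244140625, -214.5], [580.2999877929688, -216.60000610351562], [584.4000244140625, -172.0], [561.0, -169.89999389648438]]
```

View pics/both7.png

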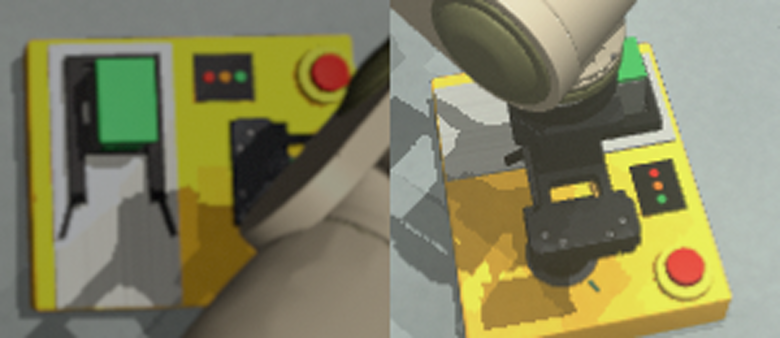

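Run:
```python
from h import *
for n,bx in(("top",(380,190,410,215)),("side",(335,238,355,262))):
    p=np.load(n+"0.npz")["p"]
    hsv=cv2.cvtColor(p,cv2.COLOR_RGB2HSV)
    m=mask(p,(8,50,60),(26,255,255));uv,ct=blob(m,bx)
    print(n,len(uv),uv.min(0),uv.max(0),*rectz(onz(n,uv,.0575)))
p=np.load("top0.npz")["p"]
for u in(388,392,396):
    print(u,[ (r,p[r,u].tolist()) for r in range(180,212)])
    
for r in (184,185,186,187):print(r,onz("top",[(394,r)],.064)*1000,onz("top",[(394,r)],.069)*1000)
```

```text
top 104 [386 199] [400 207] [ 549.  -193.1] [29.8 16.9] 89.86 [[540.5, -208.0], [557.4000244140625, -208.0], [557.4000244140625, -178.3000030517578], [540.5999755859375, -178.1999969482422]]
side 87 [338 244] [347 255] [ 549.3 -193.6] [18.3 33. ] 1.11 [[539.9000244140625, -177.3000030517578], [540.5, -210.3000030517578], [558.7999877929688, -210.0], [558.0999755859375, -176.89999389648438]]
388 [(180, [126, 127, 125]), (181, [75, 74, 72]), (182, [46, 44, 43]), (183, [43, 40, 40]), (184, [28, 25, 25]), (185, [56, 55, 52]), (186, [111, 112, 108]), (187, [145, 147, 145]), (188, [151, 153, 152]), (189, [150, 153, 151]), (190, [150, 152, 150]), (191, [151, 152, 152]), (192, [150, 151, 151]), (193, [150, 151, 151]), (194, [151, 153, 152]), (195, [150, 151, 150]), (196, [150, 152, 151]), (197, [151, 152, 153]), (198, [149, 145, 142]), (199, [147, 122, 88]), (200, [148, 119, 52]), (201, [151, 129, 57]), (202, [150, 141, 64]), (203, [150, 140, 64]), (204, [150, 130, 58]), (205, [148, 117, 52]), (206, [140, 112, 67]), (207, [141, 130, 114]), (208, [149, 149, 148]), (209, [149, 152, 153]), (210
[... 1224 characters left out ...]
38, 130, 122]), (199, [145, 117, 73]), (200, [149, 121, 51]), (201, [150, 131, 59]), (202, [150, 143, 66]), (203, [151, 140, 64]), (204, [150, 128, 57]), (205, [147, 115, 52]), (206, [139, 114, 79]), (207, [138, 133, 127]), (208, [148, 149, 150]), (209, [151, 153, 154]), (210, [150, 152, 152]), (211, [151, 153, 153])]
184 [[ 588.10781332 -195.07888598   64.        ]] [[ 587.23713068 -194.27329874   69.        ]]
185 [[ 585.98960859 -195.0274211    64.        ]] [[ 585.129316  -194.2220863   69.       ]]
186 [[ 583.87260347 -194.97608993   64.        ]] [[ 583.02269504 -194.17100692   69.        ]]
187 [[ 581.75679247 -194.92489224   64.        ]] [[ 580.91726234 -194.12006036   69.        ]]
```

The pack measures (0.5498, −0.193) against a roller centre of (0.549, −0.193). It resisted the back-off with about 5 N, so it is seated. Now the knob.

servo_tool:
  motion:
    - [88,-1,1.5,0,0,0,0]
    - [88,-1,1.5,25,0,0,0]
    - [88,-1,1.5,50,0,0,0]
    - [88,-1,1.5,75,0,0,0]
    - [88,-1,1.5,85,0,0,0]

```text
clock: 11.9
tool_pos: [0.4849, -0.3254, 0.0713]
eef_rot: [3.138, -0.003, -3.124]
ft_force: [0.1, 0.8, -0.2]
opening: 0.0879
```

servo_tool:
  motion:
    - [10,0,0,0,0,0,0]
    - [10,0,0,0,0,0,0]
    - [10,0,0,0,0,0,0]
    - [10,0,0,0,0,0,0]
    - [10,0,0,0,0,0,0]
  grip_force: 20

```text
clock: 12.32
tool_pos: [0.4855, -0.3282, 0.0754]
eef_rot: [-3.14, 0.001, -3.125]
ft_force: [0.1, -0.5, 0.1]
opening: 0.0566
```

servo_tool:
  motion:
    - [10,0,0,0,0,0,0]
    - [10,0,0,0,0,0,0]
    - [10,0,0,0,0,0,0]
    - [10,0,0,0,0,0,0]
    - [10,0,0,0,0,0,0]

```text
clock: 12.73
tool_pos: [0.4851, -0.328, 0.0742]
eef_rot: [-3.142, 0.0, -3.125]
ft_force: [0.3, -0.5, -0.3]
opening: 0.0234
```

servo_tool:
  motion:
    - [10,0,0,0,0,0,0]
    - [10,0,0,0,0,0,0]
    - [10,0,0,0,0,0,0]
    - [10,0,0,0,0,0,0]
    - [10,0,0,0,0,0,0]

```text
clock: 13.15
tool_pos: [0.4851, -0.3291, 0.0743]
eef_rot: [-3.139, 0.001, -3.126]
ft_force: [0.7, -5.6, -2.2]
opening: 0.0138
```

servo_tool:
  motion:
    - [10,0.5,-1,0,0,0,0]
    - [10,0.5,-1.5,0,0,0,0]
    - [10,0.5,-1.5,0,0,0,0]
  grip_force: 35

```text
clock: 13.4
tool_pos: [0.485, -0.3292, 0.0743]
eef_rot: [3.141, 0.001, -3.125]
ft_force: [3.6, 1.8, -0.1]
opening: 0.0138
```

servo_tool:
  motion:
    - [10,0,0,0,0,0,0.08]
    - [10,0,0,0,0,0,0.16]
    - [10,0,0,0,0,0,0.24]
    - [10,0,0,0,0,0,0.32]
    - [10,0,0,0,0,0,0.4]

```text
clock: 13.82
tool_pos: [0.4849, -0.3296, 0.0743]
eef_rot: [-3.141, 0.001, 2.754]
ft_force: [4.0, -2.1, -1.0]
opening: 0.0135
```

servo_tool:
  motion:
    - [10,0,0,0,0,0,0.08]
    - [10,0,0,0,0,0,0.16]
    - [10,0,0,0,0,0,0.24]
    - [10,0,0,0,0,0,0.32]
    - [10,0,0,0,0,0,0.4]

```text
clock: 14.23
tool_pos: [0.4847, -0.33, 0.0743]
eef_rot: [-3.141, 0.001, 2.354]
ft_force: [2.2, -3.5, -1.9]
opening: 0.0133
```

servo_tool:
  motion:
    - [10,0,0,0,0,0,0.07]
    - [10,0,0,0,0,0,0.14]
    - [10,0,0,0,0,0,0.2]
    - [10,0,0,0,0,0,0.2]

```text
clock: 14.57
tool_pos: [0.4845, -0.3302, 0.0743]
eef_rot: [-3.141, 0.002, 2.156]
ft_force: [0.8, -3.9, -2.1]
opening: 0.0137
```

Run:
```python
from h import *
s=env.sense();print(s["tool_pos"],s["eef_rot"],s["clock"],s["opening"],s["ft_force"],s["ft_torque"])
```

```text
[ 0.48454946 -0.33019783  0.07430383] [-3.14088680e+00  1.51512146e-03  2.15588692e+00] 14.5667 0.013663435498072037 [ 0.76413217 -3.91916707 -2.10877172] [-0.69848188 -0.3056221   0.08447559]
```

servo_tool:
  motion:
    - [10,0,0,0,0,0,0.03]
    - [10,0,0,0,0,0,0.06]
    - [10,0,0,0,0,0,0.06]

```text
clock: 14.82
tool_pos: [0.4845, -0.3302, 0.0743]
eef_rot: [-3.141, 0.002, 2.099]
ft_force: [0.2, -5.2, -2.4]
opening: 0.0137
```

Run:
```python
from h import *
s=env.sense();print(s["tool_pos"],s["eef_rot"],s["clock"],s["opening"],s["ft_force"],s["ft_torque"])
```

```text
[ 0.48450701 -0.33023189  0.07431127] [-3.14084934e+00  1.55571604e-03  2.09873217e+00] 14.8167 0.013732956810827347 [ 0.2397991  -5.21696417 -2.3883591 ] [-0.76760945 -0.24686205  0.22607966]
```

servo_tool:
  motion:
    - [10,0,0,0,0,0,0.02]
    - [10,0,0,0,0,0,0.04]
    - [10,0,0,0,0,0,0.04]

```text
clock: 15.07
tool_pos: [0.4845, -0.3302, 0.0743]
eef_rot: [-3.141, 0.002, 2.06]
ft_force: [0.5, -5.4, -2.0]
opening: 0.0139
```

Run:
```python
from h import *
s=env.sense();print(s["tool_pos"],s["eef_rot"],s["clock"],s["opening"],s["ft_force"],s["ft_torque"])
```

```text
[ 0.48447446 -0.33024934  0.07429161] [-3.14050402e+00  1.69490475e-03  2.06031694e+00] 15.0667 0.013881772629451984 [ 0.50621351 -5.36134247 -2.00370994] [-0.89362766 -0.24769322  0.62629684]
```

The twisting moment jumped from 0.08 to 0.63 N m, so the knob is on its stop. I take a picture, then hold.

servo_tool:
  motion:
    - [10,0,0,0,0,0,0]
    - [10,0,0,0,0,0,0]
    - [10,0,0,0,0,0,0]
    - [10,0,0,0,0,0,0]
    - [10,0,0,0,0,0,0]

```text
clock: 15.48
tool_pos: [0.4845, -0.3303, 0.0743]
eef_rot: [-3.141, 0.002, 2.061]
ft_force: [1.0, -4.6, -1.9]
opening: 0.0136
```

servo_tool:
  motion:
    - [10,0,0,0,0,0,0]
    - [10,0,0,0,0,0,0]
    - [10,0,0,0,0,0,0]
    - [10,0,0,0,0,0,0]
    - [10,0,0,0,0,0,0]

```text
clock: 15.9
tool_pos: [0.4845, -0.3302, 0.0743]
eef_rot: [-3.141, 0.002, 2.061]
ft_force: [1.3, -3.9, -2.0]
opening: 0.0138
```

servo_tool:
  motion:
    - [10,0,0,0,0,0,0]
    - [10,0,0,0,0,0,0]
    - [10,0,0,0,0,0,0]
    - [10,0,0,0,0,0,0]
    - [10,0,0,0,0,0,0]

```text
clock: 16.32
tool_pos: [0.4845, -0.3303, 0.0743]
eef_rot: [-3.141, 0.002, 2.061]
ft_force: [1.2, -5.0, -1.3]
opening: 0.0142
```

Run:
```python
from h import *
s=env.sense();print(s["tool_pos"],s["eef_rot"],s["clock"],s["opening"],s["ft_force"],s["ft_torque"])
for n in("side","top"):
    p,d=cams.camera(n);cv2.imwrite(f"pics/{n}8.png",p[:,:,::-1])
a=cv2.imread("pics/top8.png")[160:290,350:500];b=cv2.imread("pics/side8.png")[210:340,260:410]
cv2.imwrite("pics/both8.png",cv2.resize(np.hstack([a,b]),None,fx=2.6,fy=2.6,interpolation=2))
```

```text
[ 0.48448306 -0.33026148  0.07432125] [-3.14054588e+00  1.74816301e-03  2.06132468e+00] 16.3167 0.01422965369049554 [ 1.15321171 -4.95257441 -1.26634483] [-0.85961964 -0.20009806  0.59316257]
```

View pics/both8.png

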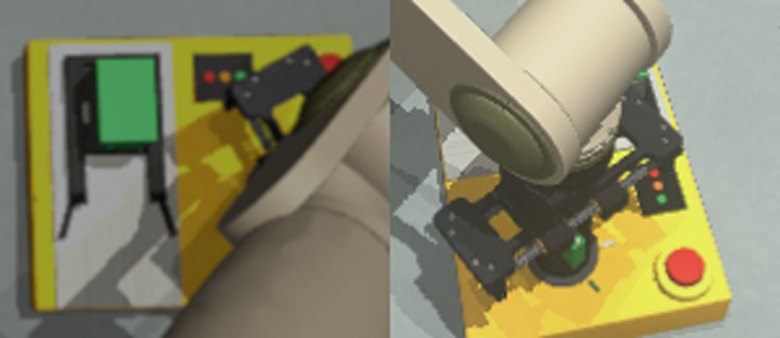

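The knob bar points at the green mark, at about (573,250) in the right half, and the estop is untouched. It has been held 1.4 s, so I release.

servo_tool:
  motion:
    - [88,0,0,0,0,0,0]
    - [88,0,0,0,0,0,0]
    - [88,0,0,0,0,0,0]
    - [88,0,0,0,0,0,0]
    - [88,0,0,0,0,0,0]

```text
clock: 16.83
tool_pos: [0.4846, -0.3293, 0.0743]
eef_rot: [3.141, -0.0, 2.058]
ft_force: [0.8, -1.4, 0.1]
opening: 0.0451
```

servo_tool:
  motion:
    - [88,0,0,0,0,0,0]
    - [88,0,0,0,0,0,0]
    - [88,0,0,0,0,0,0]
    - [88,0,0,0,0,0,0]
    - [88,0,0,0,0,0,0]

```text
clock: 17.25
tool_pos: [0.4845, -0.3294, 0.0742]
eef_rot: [-3.142, -0.0, 2.058]
ft_force: [-0.1, -0.6, 0.4]
opening: 0.0786
```

servo_tool:
  motion:
    - [88,0,0,-20,0,0,0]
    - [88,0,0,-50,0,0,0]
    - [88,0,0,-85,0,0,0]
    - [88,0,0,-120,0,0,0]
    - [88,0,0,-140,0,0,0]

```text
clock: 17.67
tool_pos: [0.4851, -0.3299, 0.2183]
eef_rot: [3.14, 0.004, 2.058]
ft_force: [0.6, 0.1, -0.1]
opening: 0.0878
```

servo_tool:
  motion:
    - [88,17,-32,0,0,0,0]
    - [88,34,-64,0,0,0,0]
    - [88,51,-96,0,0,0,0]
    - [88,68,-128,0,0,0,0]
    - [88,85,-160,0,0,0,0]

```text
clock: 18.08
tool_pos: [0.3018, -0.3286, 0.2142]
eef_rot: [-3.142, 0.0, 2.058]
ft_force: [-1.0, -1.1, -0.3]
opening: 0.0875
```

servo_tool:
  motion:
    - [88,0,0,0,0,0,0]
    - [88,0,0,0,0,0,0]

```text
clock: 18.25
tool_pos: [0.3025, -0.3294, 0.2147]
eef_rot: [3.141, 0.001, 2.055]
ft_force: [-0.2, -0.5, 0.3]
opening: 0.088
```

Run:
```python
from h import *
s=env.sense();print(s["tool_pos"],s["clock"])
for n in("side","top"):
    p,d=cams.camera(n);cv2.imwrite(f"pics/{n}9.png",p[:,:,::-1]);np.savez(f"{n}9.npz",p=p,d=d)
a=cv2.imread("pics/top9.png")[160:290,350:500];b=cv2.imread("pics/side9.png")[210:340,260:410]
cv2.imwrite("pics/both9.png",cv2.resize(np.hstack([a,b]),None,fx=2.6,fy=2.6,interpolation=2))
G=((50,80,50),(80,255,255))
for n,k,bx,z in(("top","pack",(360,165,415,290),.124),("top","knob",(440,210,480,255),.102),("side","pack",(300,200,385,275),.124),("side","knob",(305,280,350,325),.102)):
    q=np.load(n+"9.npz");p,d=q["p"],q["d"]
    uv,ct=blob(mask(p,*G),bx);dd=d[uv[:,1],uv[:,0]];C=cloud(n,uv,dd);t=abs(C[:,2]-z)<.008
    print(n,k,len(uv),C[:,2].max().round(3),rectz(onz(n,uv[t],z))[:3],rectz(C[t])[:3])
# estop, before & after
for f in(0,9):
    q=np.load(f"top{f}.npz");m=mask(q["p"],(0,150,80),(8,255,255));uv,_=blob(m,(460,170,495,205));C=cloud("top",uv,q["d"][uv[:,1],uv[:,0]]);print("estop z",np.median(C[:,2]),len(uv))
    uv,_=blob(m,(240,185,280,235));print("red",uv.mean(0))
```

```text
[ 0.30254058 -0.32942329  0.21465132] 18.25
top pack 799 1.083 (array([ 549.9, -193.2]), array([44.9, 63.4]), 89.94) (array([ 550.2, -193.4]), array([64.3, 44.7]), 0.88)
top knob 165 0.108 (array([ 484. , -328.8]), array([14.3, 44.4]), 87.8) (array([ 484. , -329.4]), array([44.3, 15.4]), 0.8)
side pack 452 0.805 (array([ 548.8, -195.1]), array([63.3, 46. ]), 0.76) (array([ 549. , -193.1]), array([63.1, 45.6]), 0.65)
side knob 237 0.805 (array([ 483.3, -332.8]), array([44.7, 17.4]), 0.72) (array([ 483.4, -330.9]), array([44.7, 14.4]), 1.0)
estop z 0.07244287936431715 146
red [257.22928177 208.19337017]
estop z 0.07212541167509467 147
red [257.22054795 208.26712329]
```

View pics/both9.png

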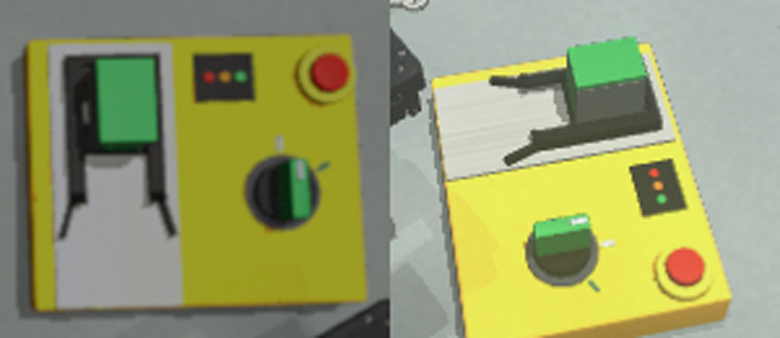

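```bash
python3 -c "
from rig import env
print(env.sense()['clock']);print(env.sign_off())"
```

```text
18.35
the job is handed in; nothing more can be done
None
```

The green pack is home in the console shoe. The start knob was turned clockwise to its stop, held about 1.4 s and released. I handed the job in at 18.35 s with the arm clear of everything.

- **Pack:** I lifted it off the charger and slid it in until it touched the end stop, then eased it back about 2 mm. It resisted that pull with about 5 N, which I took as the detent holding; the roller was under the pack, so I couldn't see it. In the last pictures the pack is at x = 549.9 mm (top camera) and 548.8 mm (side camera), against a roller centre measured at 549.0 and 549.3 mm. The two cameras disagree by about 1 mm, within their calibration.
- **Disagreeing check:** my first estimate of the roller was x = 544.7 mm, because the colour mask caught only part of it. I slid past that point until the forces showed the end stop, then re-measured the roller from the first pictures.
- **Knob:** the twisting moment rose from 0.08 to 0.63 N m as it met the stop at about 60°. After release the bar was back in line with the console's x.
- **Left alone:** the red pack had not moved, and the emergency stop stood at the same height as at the start (72 mm).

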